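# Close the guard sash of the lapping wheel

### The job

The clear guard sash in front of the lapping wheel is propped open by a pin. Raise the sash by its handle until its ear is clear of the pin's collar, draw the pin straight out of its sleeve without forcing it and lay it in the steel tray, then lower the sash gently until it is fully shut. Do not drop the pin or knock over the jar or the pot of sticks.

Things in the scene. Friction and masses are not known exactly. Their poses are not given: they have to be found in the camera images.
- guard: Fixed guard stand: dark wooden base (20 mm thick), two wooden posts 60 mm deep (x), 48 wide (y), centred at y = +-166 mm, tops at 290; a green wheel (top at 200 mm) 65 to 235 mm behind. Origin on the table midway between the posts. x points level to the back (to the wheel), y to the left post, z up; the front, -x, faces the robot within 0.2 rad. Posts' front faces at x = -30 mm.
- sash (a joint): Height of the sash above fully shut, m: 0 shut, 0.125 top stop. It slides vertically between the posts, is spring-balanced and stays where it is left; moving it takes about 4 to 9 N either way. It starts near 0.08, its ear 1 to 6 mm above the pin. Over 0.093 the ear clears the pin's collar.
- sash_handle (a point): Centre of the sash's handle: a level wooden bar along the guard's y, 150 mm long, 18 deep (x), 14 high, above the top rail on two struts 68 mm either side of its middle. 48 mm free height under it, 55 mm free before and behind. At guard x = y = 0, 217 mm above the table plus the joint value. Can be hooked from beneath or pinched, and pressed down.
- ear (a point): Middle of the underside of the sash's steel ear, a plate in front of the right post that moves with the sash: guard x -51 to -44 mm, y -188 to -132 mm, 30 mm high, underside 30 mm above the table plus the joint value. While low it blocks the pin's collar from coming out; while the pin is in, the ear and sash cannot go down past it.
- sleeve_mouth (a point): Centre of the mouth of the sleeve, a bore of 13.6 mm diameter along the guard's x through the right post; the mouth is in the post's front face at guard x = -30, y = -166, z = 99 mm.
- pin: Loose prop pin, 185 mm long, 0.12 kg. x axis along it from handle to tip; origin on the axis at the collar's inner face. Steel shaft 12 mm diameter, x -78 to 50 mm; round collar 28 mm diameter, x -8 to 0; square wooden handle 20 x 20 mm, x -135 to -75. It starts with 50 mm of shaft in the sleeve, collar at the post, handle out to the front, drooping up to 0.04 rad.
- pin_grip (a point): Middle of the pin's square handle, on the pin's axis, at pin x = -105 mm.
- pin_tip (a point): Inner end of the pin's shaft, on the axis, at pin x = +50 mm.
- tray: Fixed open steel tray 250 mm (its x) by 130 mm (its y), 22 mm high, walls and floor 3 mm, lying empty on the table to the left or right in front of the guard. Origin under its centre, on the table; x along its length. A plywood box of stones with four compartments is on the other side.
- jar: Small green plastic jar with lid, 48 mm in diameter, 75 mm high, standing loose on the table in front of the guard. Origin at the centre of its underside, z up.
- stick_pot: Round wooden pot, 72 mm in diameter, 90 mm high, with upright thin sticks to 182 mm, standing loose to the right of the guard. Origin at the centre of its underside, z up.

How it is judged (in metres and radians):
On the way, in this order (a step that is already met when the one before it is completed fails the run):
1. the sash is raised until its ear clears the pin's collar (value of joint sash above 0.092 m), for 0.2 s.
2. the pin is drawn clear of the sleeve with the sash still up (x of pin_tip in the frame of guard below -0.032 m and value of joint sash above 0.06 m), for 0.1 s.
3. the pin lies released in the tray, the sash still up (x of pin_grip in the frame of tray between -0.127 and 0.127 m and y of pin_grip in the frame of tray between -0.068 and 0.068 m and z of pin_grip in the frame of tray between 0 and 0.032 m and x of pin_tip in the frame of tray between -0.127 and 0.127 m and y of pin_tip in the frame of tray between -0.068 and 0.068 m and z of pin_tip in the frame of tray between 0 and 0.032 m and linear speed of pin below 0.03 m/s and contact force between the fingers and pin below 0.1 N and value of joint sash above 0.06 m), for 0.2 s.
At the end, for the whole second after the job is handed in: The sash is shut (joint under 5 mm) and the whole pin lies at rest and released inside the tray's walls, both its handle's middle and its tip under 32 mm above the table (value of joint sash below 0.005 m and x of pin_grip in the frame of tray between -0.127 and 0.127 m and y of pin_grip in the frame of tray between -0.068 and 0.068 m and z of pin_grip in the frame of tray between 0 and 0.032 m and x of pin_tip in the frame of tray between -0.127 and 0.127 m and y of pin_tip in the frame of tray between -0.068 and 0.068 m and z of pin_tip in the frame of tray between 0 and 0.032 m and linear speed of pin below 0.03 m/s and contact force between the fingers and pin below 0.1 N); the robot touches nothing.
It fails at once if the sash is slammed down (faster than 0.45 m/s) (velocity of joint sash below -0.45 m/s).
It fails at once if the pin is forced: over 80 N of contact between the pin and the guard or sash (contact force between pin and guard above 80 N).
It fails at once if the pin is dropped (faster than 0.8 m/s while not held) (linear speed of pin above 0.8 m/s and contact force between the fingers and pin below 0.05 N).
It fails at once if the jar is knocked over (angle between jar's own z axis and vertical above 0.6 rad).
It fails at once if the pot of sticks is knocked over (angle between stick_pot's own z axis and vertical above 0.6 rad).
It also fails if it takes over 72 s, if anything falls off the work surface, if the arm or the gripper's body presses on something with over 40 N, if the wrist force passes 120 N, or if a joint passes its speed limit or range.

### The arm

A 7-joint arm with a two-finger parallel gripper is mounted at the origin on the work surface. World frame = base frame: x ahead of the robot, y to its left, z up, the work surface at z = 0. Lengths are in mm, angles in rad, forces in N, time in s.
With the tool pointing down it reaches from about 425 to 925 mm from the base axis. Payload 6.8 kg.
Tool frame: the origin (TCP) lies on the centre line of the jaws, within the pads' length; the fingertips stand 14 mm ahead of it and the grasp point (between the pads) lies 5 mm behind it; z points along the fingers, y is the direction in which the jaws open and shut (so a half turn about z gives the same grasp; the last joint's range is limited). The gripper opens to 88 mm and grips with 3 to 60 N. Pads are 20 mm wide; open, the fingers measure 115 mm over their backs; the gripper's body (75 mm by 178 mm) begins 61 mm behind the grasp point.
Start: joints at [1.185, 0.477, 0.022, 1.555, -0.011, 1.109, -0.083], TCP at [185.121, -649.136, 236.664] pointing down, gripper open.
Joint ranges: [-2.96, 2.96], [-0.34, 2.1], [-1.41, 1.46], [0.24, 2.44], [-1.37, 4.51], [0.17, 1.92], [-2.96, 2.96]. Speed limits (rad/s): [2.39, 2.39, 3.14, 3.14, 3.14, 3.14, 3.14].

### API

Orientations are given as a unit quaternion [x, y, z, w].
In Python, from workcell import state, snapshot, calibration, job_done gives the robot as it stands. The module is installed in compiled form; this text tells all that it offers.
- The arm moves only by the tool drive_tool, never from a script. Its argument "moves" is one flat list of numbers, 7 for each row, row after row: the finger opening in mm, from 0 to 87.8, then the shift along the tool's x, y, z in mm, then the turn, a rotation vector about the tool's x, y, z in degrees. In form: [jaw, dx, dy, dz, wx, wy, wz, jaw, dx, dy, dz, wx, wy, wz, ...]. A call has exactly 10 rows; each row shifts and turns the pose as measured when the row begins, along the tool's axes as they then stand; what a row does not reach is not made up. A row lasts 1/12 s, in which the tool goes at most 41.7 mm and 7.16 degrees, less where a joint would pass 70% of its speed; a pose out of reach is approached as far as the arm can. A call is refused whole if a number of a shift passes 41.7 or a number of a turn 7.16, either way. A call with a gripper value outside its range is refused whole. The fingers move at their own pace and stop on an object; "force" is the grip in N (left out, the last holds). Time passes only in rows, so rows that do not move let the fingers close, or fill a call up. It gives the time, the measured TCP pose, the force and the opening at its end, in the units of the state.
- state(): the state, without advancing time (a new reading comes with each control period).
- snapshot(name): name is "scene" or "top" or "wrist"; returns (picture, depth): 384x512x3 uint8, red, green, blue; 384x512 float32, mm along the optical axis (not along the pixel's ray), 0 where there is no reading.
- calibration(name): a dict with "fx", "fy", "cx", "cy" (pixels), "R" (3x3) and "t" (3): a world point X has camera coordinates R X + t. Camera axes: x right, y down, z forward; pixel columns grow to the right and rows downward; lengths in mm; the calibration is good to about 2 mm. A picture is of the moment at which its call begins: read the wrist's pose just before it. calibration takes no time and is no camera call; for the wrist camera it gives the pose at the moment of the call.
- job_done(): hands the job in, once; it reports no verdict.
The state is a dict: "t": time; "joints": joint angles; "qvel": joint speeds; "joint_efforts": joint torques, N m; "tool_pos": TCP position; "eef_rot": TCP orientation; "force": force on the tool from outside, world axes, zero at the start; "ft_torque": the same for the moment, N m; "grip_width": opening from 0.0 (shut) to 1.0 (fully open).
Only numpy, scipy, OpenCV 4.12 (cv2) and the standard library are available. Lean on these libraries where they do the work, as an engineer would, in place of code of your own. Each camera call takes 0.05 s, during which the arm holds its last target. There are 200 camera calls.

## Working session

There is one attempt and no reset: what is moved stays moved. The work goes in short steps, Python scripts to look and compute and a tool call to move; the robot and the scene stay as the last step left them, time stands still between calls to the robot, and variables do not carry over. Pictures are saved under pics/ and viewed, about 8 in all and at most 12, crops included, and the job is handed in when it is done.

Besides the shell and the picture viewer there is one more tool, called as a command line: name --argument value ..., lists and objects as JSON in quotes. drive_tool: Moves the arm, as the interface text tells. Its arguments: {"type":"object","properties":{"moves":{"type":"array"},"force":{"type":"number"}},"required":["moves"]}

```bash
mkdir -p pics; cat > h.py <<'E'
import numpy as np, cv2
from workcell import state, snapshot, calibration, job_done
from scipy.spatial.transform import Rotation as Ro
def grab(n,save):
    p,d=snapshot(n); np.savez('pics/'+save+'.npz',p=p,d=d); cv2.imwrite('pics/'+save+'.png',p[:,:,::-1]); return p,d
def cloud(d,c):
    v,u=np.mgrid[:d.shape[0],:d.shape[1]]
    P=np.stack([(u-c['cx'])/c['fx']*d,(v-c['cy'])/c['fy']*d,d],-1)
    W=(P-c['t'])@np.array(c['R']); W[d==0]=np.nan; return W
E
python3 - <<'E'
from h import *
s=state();print(s)
for n in('scene','top'):
    grab(n,n+'0'); c=calibration(n);print(n,c)
a=cv2.imread('pics/scene0.png');b=cv2.imread('pics/top0.png')
cv2.imwrite('pics/s.png',cv2.resize(a,(800,600)));cv2.imwrite('pics/t.png',cv2.resize(b,(800,600)))
E
```

```text
{'t': 0.0, 'joints': array([ 1.18493218,  0.47776229,  0.02235196,  1.55638967, -0.01147296,
        1.10931075, -0.08310463]), 'qvel': array([ 0.00156276, -0.00280654,  0.00121775,  0.0004407 ,  0.00260588,
       -0.00058305,  0.00086433]), 'joint_efforts': array([-4.83274889e-04, -5.82848382e+01,  1.53443299e+00, -2.72603953e+01,
       -5.44006575e-02,  1.68991130e-02,  1.38240857e-04]), 'tool_pos': array([ 184.91259526, -648.60536087,  235.73339423]), 'eef_rot': array([ 9.90369699e-01,  1.38445301e-01, -1.97968638e-04, -8.48066714e-04]), 'force': array([ 0.94192708, -0.31377016,  0.60565486]), 'ft_torque': array([ 0.04003303,  0.01259371, -0.02757881]), 'grip_width': 1.0009055134701434}
scene {'fx': 355.6023021853213, 'fy': 355.6023021853213, 'cx': 263.5672311618257, 'cy': 194.48377136630236, 'R': array([[ 0.77037872,  0.63752683, -0.00872718],
       [ 0.34953992, -0.43374771, -0.83047261],
       [-0.53323397,  0.63672793, -0.55699109]]), 't': array([-416.66709147,  -87.81175156, 1333.78459237])}
top {'fx': 401.4474986683141, 'fy': 401.4474986683141, 'cx': 252.52151475225946, 'cy': 189.4190812422893, 'R': array([[-0.01927404, -0.99978561, -0.00756601],
       [-0.98305368,  0.0203302 , -0.18218713],
       [ 0.18230189,  0.00392631, -0.98323477]]), 't': array([ -19.15608009,  615.27930268, 1071.60124239])}
```

View pics/s.png

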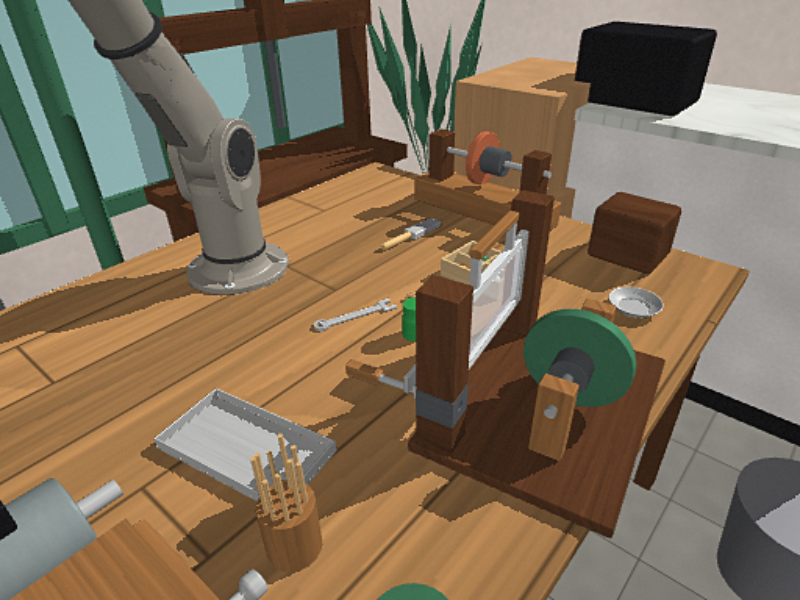

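View pics/t.png

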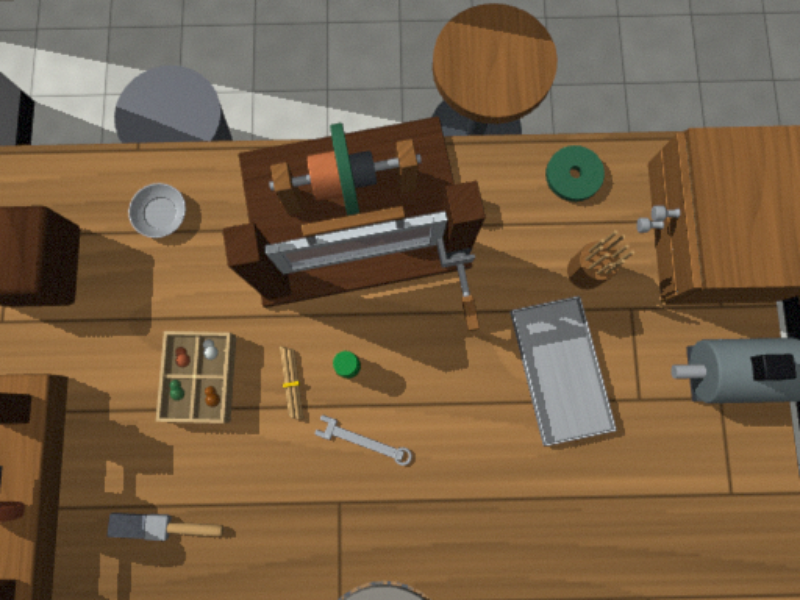

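Scene: the guard's post tops are at about (445,285) and (533,200), the pin handle at (365,370), and the tray lower left. Top: pin handle at (471,312), tray centred at (563,370), jar at (346,364) and pot at (590,265). Tray and pot are on the right.

```bash
python3 - <<'E'
from h import *
t=np.load('pics/top0.npz');ct=calibration('top');W=cloud(t['d'],ct);p=t['p']
s=np.load('pics/scene0.npz');cs=calibration('scene');S=cloud(s['d'],cs)
def comps(m,W,amin=60):
    n,l,st,c=cv2.connectedComponentsWithStats(m.astype(np.uint8))
    for i in range(1,n):
        if st[i,4]>=amin:
            q=W[l==i]; r=cv2.minAreaRect(q[:,:2].astype(np.float32))
            print(st[i,4],'uv',c[i].round(),'med',np.nanmedian(q,0).round(1),'rect',np.round(r[0],1),np.round(r[1],1),round(r[2],2))
Z=W[...,2]
for nm,Wx in(('top',W),('scene',S)):
    print(nm,'posts');Z=Wx[...,2];R=(Wx[...,0]>300)&(Wx[...,0]<1000)&(abs(Wx[...,1])<500)
    comps((abs(Z-290)<5)&R,Wx)
    print('handle290-315');comps((Z>296)&(Z<312)&R,Wx,20)
    print('tray rim');comps((Z>16)&(Z<28)&R&(Wx[...,1]<-100),Wx,50)
    print('z60-130');comps((Z>60)&(Z<115)&R&(Wx[...,0]<760),Wx,30)
np.set_printoptions(suppress=True)
print('table z',np.nanmedian(W[250:,200:300,2]))
E
```

```text
top posts
528 uv [297. 129.] med [ 709.6 -137.3  288.7] rect [ 710.1 -137.5] [60.1 48.2] 9.46
537 uv [154. 157.] med [651.2 188.6 289.1] rect [652.4 188.9] [60.6 47.9] 10.33
handle290-315
515 uv [226. 141.] med [681.   25.1 300.1] rect [681.2  25.9] [ 19.1 149.3] 10.35
tray rim
612 uv [280. 105.] med [ 876.1 -117.1   19.2] rect [ 881.2 -123.2] [198.1  48.3] 1.29
816 uv [368. 110.] med [ 857.5 -382.5   18.8] rect [ 858.  -383.6] [107.6 108.5] 68.66
90 uv [278. 167.] med [ 686.2 -108.1   19.1] rect [ 690.5 -111.5] [20.5 53.7] 89.05
154 uv [351. 207.] med [ 573.1 -296.1   20.3] rect [ 542.2 -321.5] [126.  131.6] 10.95
180 uv [368. 263.] med [ 397.  -371.2   20.2] rect [ 425.8 -343.5] [137.5 131.9] 11.06
z60-130
49 uv [413. 143.] med [ 737.8 -488.7   63.8] rect [ 739.2 -489.5] [24.  19.8] 0.96
336 uv [213. 171.] med [666.6  81.7 106.9] rect [671.7  54. ] [ 32.5 321.3] 14.56
488 uv [382. 168.] med [ 662.  -385.5   88.2] rect [ 665.1 -392.9] [70.8 69.4] 72.54
51 uv [293. 162.] med [ 678.4 -142.4  106.4] rect [ 677.5 -144.1] [ 8.8 44.1] 10.42
280 uv [299. 192.] med [ 591.2 -155.4  100.8] re
[... 569 characters left out ...]
6 uv [331. 305.] med [ 836.5 -126.2   20.1] rect [ 824.8 -120. ] [309.5  68.5] 9.83
133 uv [189. 356.] med [ 697.  -413.9   21.5] rect [ 686.4 -406.7] [69.7 29.4] 57.02
335 uv [264. 379.] med [ 832.4 -351.    20.2] rect [ 832.1 -350.5] [80.3 20.5] 40.34
z60-130
362 uv [329. 202.] med [681.2 166.5 100.9] rect [685.8  77.8] [ 39.2 275.2] 10.35
82 uv [262. 196.] med [495.9  43.6  74.6] rect [492.1  50.2] [21.  40.5] 39.42
32 uv [336. 227.] med [757.   27.7 100.7] rect [756.1  27. ] [8.3 4.7] 26.51
912 uv [265. 255.] med [ 701.  -159.8   95.9] rect [ 647.6 -156.4] [196.7  49.6] 14.11
1146 uv [183. 329.] med [ 683.3 -403.3   89.8] rect [ 668.8 -396.4] [72.3 69.1] 31.51
table z -0.7343031852520403
```

```bash
cat >> h.py <<'E'
O=np.array([682.4,25.2]); YAW=9.94
def g2w(x,y,z): 
    a=np.radians(YAW);c,s=np.cos(a),np.sin(a); return np.array([O[0]+c*x-s*y,O[1]+s*x+c*y,z])
def plan(pos,yaw,n,start=None):
    """rows to bring the TCP to pos, tool down, tool x at yaw deg"""
    st=state(); R=Ro.from_quat(st['eef_rot']); p=st['tool_pos']
    T=Ro.from_euler('ZX',[yaw,180],degrees=True); rv=(T*R.inv()).as_rotvec()
    print('t',round(st['t'],2),'pos',p.round(1),'F',st['force'].round(1),'grip',round(st['grip_width']*87.8,1),'delta',(pos-p).round(1),'rv',np.degrees(rv).round(2))
    for k in range(n):
        Rk=Ro.from_rotvec(rv*k/n)*R
        print(list(Rk.inv().apply((pos-p)/n).round(1))+list(np.degrees(Rk.inv().apply(rv/n)).round(1)))
E
python3 - <<'E'
from h import *
print(g2w(0,0,390),g2w(-125,-166,105)); plan(g2w(0,0,390),99.94,24)
E
```

```text
[682.4  25.2 390. ] [ 587.93075575 -159.88528275  105.        ]
t 0.1 pos [ 185.  -648.6  235.8] F [-0.   0.4  0.1] grip 88.0 delta [497.4 673.8 154.2] rv [-5.000e-02 -9.000e-02  8.402e+01]
[np.float64(27.6), np.float64(-21.3), np.float64(-6.4), np.float64(-0.0), np.float64(-0.0), np.float64(-3.5)]
[np.float64(28.9), np.float64(-19.6), np.float64(-6.4), np.float64(-0.0), np.float64(-0.0), np.float64(-3.5)]
[np.float64(30.0), np.float64(-17.8), np.float64(-6.4), np.float64(-0.0), np.float64(-0.0), np.float64(-3.5)]
[np.float64(31.1), np.float64(-15.9), np.float64(-6.4), np.float64(-0.0), np.float64(-0.0), np.float64(-3.5)]
[np.float64(32.0), np.float64(-14.0), np.float64(-6.4), np.float64(-0.0), np.float64(-0.0), np.float64(-3.5)]
[np.float64(32.8), np.float64(-12.0), np.float64(-6.4), np.float64(-0.0), np.float64(-0.0), np.float64(-3.5)]
[np.float64(33.4), np.float64(-10.0), np.float64(-6.4), np.float64(-0.0), np.float64(-0.0), np.float64(-3.5)]
[np.float64(34.0), np.float64(-7.9), np.float64(-6.4), np.float64(-0.0), np.float64(-0.0), np.float64(-3.5)]
[np.float64(34.4), np.float64(-
[... 1007 characters left out ...]
t64(-0.0), np.float64(-0.0), np.float64(-3.5)]
[np.float64(31.5), np.float64(15.0), np.float64(-6.4), np.float64(-0.0), np.float64(-0.0), np.float64(-3.5)]
[np.float64(30.6), np.float64(16.8), np.float64(-6.4), np.float64(-0.0), np.float64(-0.0), np.float64(-3.5)]
[np.float64(29.5), np.float64(18.7), np.float64(-6.4), np.float64(-0.0), np.float64(-0.0), np.float64(-3.5)]
[np.float64(28.3), np.float64(20.4), np.float64(-6.4), np.float64(-0.0), np.float64(-0.0), np.float64(-3.5)]
[np.float64(27.0), np.float64(22.1), np.float64(-6.4), np.float64(-0.0), np.float64(-0.0), np.float64(-3.5)]
[np.float64(25.6), np.float64(23.7), np.float64(-6.4), np.float64(-0.0), np.float64(-0.0), np.float64(-3.5)]
```

drive_tool --moves '[87, 27, -21, -15, 0, 0, -3.5, 87, 29, -20, -15, 0, 0, -3.5, 87, 30, -18, -15, 0, 0, -3.5, 87, 31, -16, -15, 0, 0, -3.5, 87, 32, -14, -15, 0, 0, -3.5, 87, 33, -12, -15, 0, 0, -3.5, 87, 33, -10, -15, 0, 0, -3.5, 87, 34, -8, -15, 0, 0, -3.5, 87, 34, -6, -15, 0, 0, -3.5, 87, 35, -4, -15, 0, 0, -3.5]'

```text
t: 0.93
tool_pos: [387.5, -358.2, 382.3]
eef_rot: [0.901, 0.435, -0.004, -0.009]
force: [0.6, -0.5, 0.2]
grip_width: 0.993
```

```bash
sed -i 's/print(list(Rk.inv().apply((pos-p)\/n).round(1))+list(\(.*\)))$/print(*Rk.inv().apply((pos-p)\/n).round(1),*\1)/' h.py; python3 -c "
from h import *
plan(g2w(0,0,380),99.94,14)"
```

```text
t 0.93 pos [ 387.5 -358.2  382.3] F [ 0.6 -0.5  0.2] grip 87.2 delta [294.9 383.4  -2.3] rv [-0.28 -1.11 48.4 ]
34.5 -0.5 0.2 -0.1 -0.0 -3.5
34.5 1.5 0.2 -0.1 -0.0 -3.5
34.4 3.6 0.1 -0.1 -0.0 -3.5
34.1 5.7 0.1 -0.1 -0.0 -3.5
33.7 7.7 0.1 -0.1 -0.0 -3.5
33.1 9.7 0.1 -0.1 -0.0 -3.5
32.5 11.7 0.1 -0.1 -0.0 -3.5
31.7 13.7 0.1 -0.1 -0.0 -3.5
30.8 15.6 0.1 -0.1 -0.0 -3.5
29.9 17.4 0.1 -0.1 -0.0 -3.5
28.7 19.2 0.1 -0.1 -0.0 -3.5
27.5 20.9 0.1 -0.1 -0.0 -3.5
26.2 22.5 0.1 -0.1 -0.0 -3.5
24.8 24.0 0.1 -0.1 -0.0 -3.5
```

drive_tool --moves '[87, 34.5, 0, 0, 0, 0, -3.5, 87, 34.5, 2, 0, 0, 0, -3.5, 87, 34, 4, 0, 0, 0, -3.5, 87, 34, 6, 0, 0, 0, -3.5, 87, 34, 8, 0, 0, 0, -3.5, 87, 33, 10, 0, 0, 0, -3.5, 87, 32, 12, 0, 0, 0, -3.5, 87, 32, 14, 0, 0, 0, -3.5, 87, 31, 16, 0, 0, 0, -3.5, 87, 30, 17, 0, 0, 0, -3.5]'

```text
t: 1.77
tool_pos: [602.7, -67.5, 384.9]
eef_rot: [0.718, 0.696, -0.002, -0.007]
force: [0.4, -0.7, 0.6]
grip_width: 0.987
```

```bash
python3 -c "
from h import *
plan(g2w(0,0,370),99.94,7)"
```

```text
t 1.77 pos [602.7 -67.5 384.9] F [ 0.4 -0.7  0.6] grip 86.6 delta [ 79.7  92.7 -14.9] rv [-0.33 -0.78 11.71]
13.6 11.0 2.1 -0.1 -0.1 -1.7
13.3 11.4 2.1 -0.1 -0.1 -1.7
12.9 11.8 2.1 -0.1 -0.1 -1.7
12.6 12.1 2.1 -0.1 -0.1 -1.7
12.2 12.5 2.1 -0.1 -0.1 -1.7
11.8 12.8 2.1 -0.1 -0.1 -1.7
11.5 13.2 2.1 -0.1 -0.1 -1.7
```

drive_tool --moves '[60, 13.5, 11, 2, -0.1, -0.1, -1.7, 60, 13, 11.5, 2, -0.1, -0.1, -1.7, 60, 13, 12, 2, -0.1, -0.1, -1.7, 60, 12.5, 12, 2, -0.1, -0.1, -1.7, 60, 12, 12.5, 2, -0.1, -0.1, -1.7, 60, 12, 13, 2, -0.1, -0.1, -1.7, 60, 11, 13, 2, -0.1, -0.1, -1.7, 60, 3, 3, 0, 0, 0, -0.4, 60, 0, 0, 0, 0, 0, 0, 60, 0, 0, 0, 0, 0, 0]'

```text
t: 2.6
tool_pos: [687.4, 44.0, 362.9]
eef_rot: [0.629, 0.777, -0.003, -0.004]
force: [-0.5, -0.6, -0.8]
grip_width: 0.686
```

```bash
python3 - <<'E'
from h import *
c=calibration('wrist');p,d=grab('wrist','w1')
plan(g2w(0,0,288),99.94,6)
W=cloud(d,c);m=(W[...,2]>294)&(W[...,2]<310)
n,l,st,ce=cv2.connectedComponentsWithStats(m.astype(np.uint8))
for i in range(1,n):
  if st[i,4]>300:
    q=W[l==i];print(st[i,4],np.nanmedian(q,0),cv2.minAreaRect(q[:,:2].astype(np.float32)))
E
```

```text
t 2.65 pos [687.3  43.5 363. ] F [-0.2  0.6 -0.6] grip 59.9 delta [ -4.9 -18.3 -75. ] rv [-0.   -0.57 -2.07]
-2.8 -1.3 12.5 -0.1 -0.0 0.3
-2.8 -1.3 12.5 -0.1 -0.0 0.3
-2.9 -1.3 12.5 -0.1 -0.0 0.3
-2.9 -1.3 12.5 -0.1 -0.0 0.3
-2.9 -1.3 12.5 -0.1 -0.0 0.3
-2.9 -1.3 12.5 -0.1 -0.0 0.3
3083 [680.19995438  44.76972888 301.25769107] ((681.3695678710938, 36.12432098388672), (18.000619888305664, 129.8591766357422), 9.857150077819824)
```

View pics/w1.png

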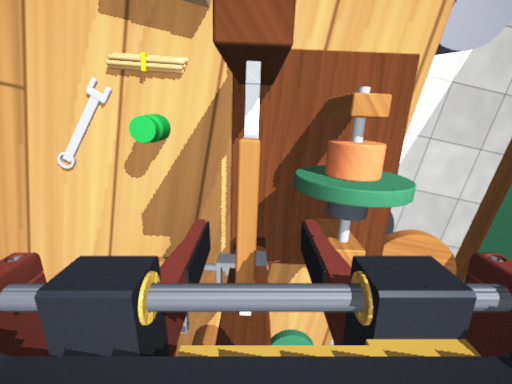

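The handle bar at (248,200) lies between the open jaws, and it agrees with the top and scene fits. Next: descend, pinch, raise.

drive_tool --force 35 --moves '[60, -3, -1.5, 10, -0.1, 0, 0.4, 60, -3, -1.5, 12, -0.1, 0, 0.4, 60, -3, -1.5, 12, -0.1, 0, 0.4, 60, -3, -1.5, 12, 0, 0, 0.4, 60, -3, -1, 12, 0, 0, 0.4, 60, -3, -1, 12, 0, 0, 0, 60, 0, 0, 4, 0, 0, 0, 60, 0, 0, 0, 0, 0, 0, 10, 0, 0, 0, 0, 0, 0, 10, 0, 0, 0, 0, 0, 0]'

```text
t: 3.48
tool_pos: [678.9, 11.3, 285.0]
eef_rot: [0.65, 0.76, -0.003, 0.001]
force: [-0.3, -0.2, 1.0]
grip_width: 0.563
```

```bash
python3 -c "
from h import *
plan(g2w(0,0,318),99.94,6)"
```

```text
t 3.48 pos [678.9  11.3 285. ] F [-0.3 -0.2  1. ] grip 49.5 delta [ 3.5 13.9 33. ] rv [ 0.29 -0.13  1.03]
2.2 0.9 -5.5 -0.0 0.0 -0.2
2.2 0.9 -5.5 -0.0 0.0 -0.2
2.2 0.9 -5.5 -0.0 0.0 -0.2
2.2 1.0 -5.5 -0.0 0.0 -0.2
2.2 1.0 -5.5 -0.0 0.0 -0.2
2.2 1.0 -5.5 -0.0 0.0 -0.2
```

drive_tool --moves '[49, 6, 3, 0, 0, 0, -0.5, 45, 4, 3, 0, 0, 0, -0.5, 40, 2, 0, 0, 0, 0, 0, 10, 0, 0, 0, 0, 0, 0, 10, 0, 0, 0, 0, 0, 0, 10, 0, 0, 0, 0, 0, 0, 10, 0, 0, 0, 0, 0, 0, 10, 0, 0, 0, 0, 0, 0, 10, 0, 0, 0, 0, 0, 0, 10, 0, 0, 0, 0, 0, 0]'

```text
t: 4.32
tool_pos: [682.5, 27.8, 287.5]
eef_rot: [0.642, 0.767, -0.003, 0.0]
force: [-1.4, -0.2, -0.3]
grip_width: 0.205
```

```bash
python3 -c "
from h import *
plan(g2w(0,0,318),99.94,2)"
```

```text
t 4.32 pos [682.5  27.8 287.5] F [-1.4 -0.2 -0.3] grip 18.0 delta [-0.1 -2.6 30.5] rv [ 0.26 -0.16 -0.2 ]
-1.3 -0.3 -15.2 -0.1 0.1 0.1
-1.3 -0.3 -15.2 -0.1 0.1 0.1
```

drive_tool --moves '[10, 0, 0, -4, 0, 0, 0, 10, 0, 0, -4, 0, 0, 0, 10, 0, 0, -4, 0, 0, 0, 10, 0, 0, -4, 0, 0, 0, 10, 0, 0, -4, 0, 0, 0, 10, 0, 0, -4, 0, 0, 0, 10, 0, 0, -4, 0, 0, 0, 10, 0, 0, -3, 0, 0, 0, 10, 0, 0, 0, 0, 0, 0, 10, 0, 0, 0, 0, 0, 0]'

```text
t: 5.15
tool_pos: [682.5, 27.7, 319.3]
eef_rot: [0.642, 0.767, -0.003, -0.001]
force: [0.8, 0.7, -4.3]
grip_width: 0.201
```

```bash
python3 -c "
from h import *
p,d=grab('scene','s2');W=cloud(d,calibration('scene'));m=(W[...,2]>300)&(W[...,2]<350)&(abs(W[...,0]-682)<60)&(W[...,1]<120)&(W[...,1]>70)
print(np.nanpercentile(W[m],[5,50,95],axis=0))
plan(g2w(0,0,318),99.94,1)"
```

```text
[[673.99879628  74.2656095  301.32444202]
 [677.72815003  88.79308323 316.5379883 ]
 [683.4329946   97.94380173 333.3029796 ]]
t 5.2 pos [682.5  27.8 319.4] F [ 0.4  0.1 -1.4] grip 17.9 delta [-0.1 -2.6 -1.4] rv [ 0.22 -0.27 -0.19]
-2.5 -0.5 1.4 -0.3 0.2 0.2
```

drive_tool --moves '[60, 0, 0, 0, 0, 0, 0, 60, 0, 0, 0, 0, 0, 0, 60, 0, 0, 0, 0, 0, 0, 60, 0, 0, 0, 0, 0, 0, 60, 0, 0, -5, 0, 0, 0, 60, 0, 0, -15, 0, 0, 0, 60, 0, 0, -25, 0, 0, 0, 60, 0, 0, -25, 0, 0, 0, 60, 0, 0, -5, 0, 0, 0, 60, 0, 0, 0, 0, 0, 0]'

```text
t: 6.03
tool_pos: [682.3, 27.4, 400.2]
eef_rot: [0.642, 0.767, -0.003, -0.0]
force: [-0.1, 0.8, -0.5]
grip_width: 0.684
```

```bash
python3 -c "
from h import *
p,d=grab('scene','s3');W=cloud(d,calibration('scene'));m=(W[...,2]>300)&(W[...,2]<350)&(abs(W[...,0]-682)<60)&(W[...,1]<120)&(W[...,1]>70)
print(np.nanpercentile(W[m],[5,50,95],axis=0))
plan(g2w(-125,-166,300),9.94,15)"
```

```text
[[667.05692702  71.76866325 301.83630297]
 [676.46805533  86.6291296  328.99594556]
 [682.84856147  96.79207552 333.81622448]]
t 6.08 pos [682.3  27.4 400. ] F [-0.6  0.2  0.8] grip 60.0 delta [ -94.4 -187.3 -100. ] rv [ 3.00e-02 -4.30e-01 -9.02e+01]
-11.2 -8.4 6.8 -0.0 0.0 6.0
-12.0 -7.1 6.8 -0.0 0.0 6.0
-12.7 -5.8 6.7 -0.0 0.0 6.0
-13.2 -4.5 6.7 -0.0 0.0 6.0
-13.6 -3.1 6.7 -0.0 0.0 6.0
-13.9 -1.6 6.7 -0.0 0.0 6.0
-14.0 -0.2 6.7 -0.0 0.0 6.0
-13.9 1.3 6.7 -0.0 0.0 6.0
-13.7 2.7 6.7 -0.0 0.0 6.0
-13.3 4.2 6.7 -0.0 0.0 6.0
-12.8 5.5 6.7 -0.0 0.0 6.0
-12.2 6.8 6.7 -0.0 0.0 6.0
-11.4 8.1 6.7 -0.0 0.0 6.0
-10.5 9.2 6.7 -0.0 0.0 6.0
-9.5 10.3 6.7 -0.0 0.0 6.0
```

drive_tool --moves '[60, -11, -8, 0, 0, 0, 6, 60, -12, -7, 0, 0, 0, 6, 60, -13, -6, 0, 0, 0, 6, 60, -13, -4.5, 0, 0, 0, 6, 60, -13.5, -3, 0, 0, 0, 6, 60, -14, -1.5, 0, 0, 0, 6, 60, -14, 0, 0, 0, 0, 6, 60, -14, 1.5, 0, 0, 0, 6, 60, -13.5, 3, 0, 0, 0, 6, 60, -13, 4, 0, 0, 0, 6]'

```text
t: 6.92
tool_pos: [612.0, -98.2, 385.5]
eef_rot: [0.946, 0.324, -0.012, -0.003]
force: [-0.1, 0.4, -0.6]
grip_width: 0.678
```

```bash
python3 -c "
from h import *
plan(g2w(-125,-166,300),9.94,7)"
```

```text
t 6.92 pos [612.  -98.2 385.5] F [-0.1  0.4 -0.6] grip 59.5 delta [-24.  -61.7 -85.5] rv [ -0.21  -1.38 -27.88]
-7.9 5.0 12.3 -0.1 0.2 4.0
-7.5 5.5 12.3 -0.1 0.2 4.0
-7.2 6.0 12.3 -0.1 0.2 4.0
-6.8 6.5 12.3 -0.1 0.2 4.0
-6.4 6.9 12.2 -0.1 0.2 4.0
-5.9 7.4 12.2 -0.1 0.2 4.0
-5.4 7.7 12.2 -0.1 0.2 4.0
```

drive_tool --moves '[60, -8, 5, 12, -0.1, 0.2, 4, 60, -7.5, 5.5, 12, -0.1, 0.2, 4, 60, -7, 6, 12, -0.1, 0.2, 4, 60, -7, 6.5, 12, -0.1, 0.2, 4, 60, -6.5, 7, 12, -0.1, 0.2, 4, 60, -6, 7.5, 12, -0.1, 0.2, 4, 60, -5, 8, 12, -0.1, 0.2, 4, 60, 0, 0, 0, 0, 0, 0, 60, 0, 0, 0, 0, 0, 0, 60, 0, 0, 0, 0, 0, 0]'

```text
t: 7.75
tool_pos: [576.9, -167.0, 285.9]
eef_rot: [0.998, 0.069, -0.007, 0.001]
force: [-0.1, 0.7, 0.2]
grip_width: 0.687
```

```bash
cat > pin.py <<'E'
from h import *
import sys
def fit(n,save):
    c=calibration(n);p,d=grab(n,save);W=cloud(d,c)
    rel=W-g2w(0,0,0);a=np.radians(YAW);x=rel[...,0]*np.cos(a)+rel[...,1]*np.sin(a);y=-rel[...,0]*np.sin(a)+rel[...,1]*np.cos(a);z=W[...,2]
    h=(x>-180)&(x<-100)&(abs(y+166)<25)&(z>85)&(z<125)
    q=np.c_[x[h],y[h],z[h]]
    if len(q)<20: print(n,'few',len(q));return
    top=q[q[:,2]>np.percentile(q[:,2],60)-4]
    print(n,len(q),'x',np.percentile(q[:,0],[1,99]).round(1),'y',np.percentile(q[:,1],[2,50,98]).round(1))
    for lo in(-165,-150,-135,-120):
        s=q[(q[:,0]>lo)&(q[:,0]<lo+15)]
        if len(s)>5: print(lo,len(s),'ymid',np.percentile(s[:,1],[3,97]).mean().round(1),'ztop',np.percentile(s[:,2],[50,90]).round(1))
for n in('wrist','top','scene'): fit(n,n+'_pin')
plan(g2w(-125,-166,120),9.94,6)
E
python3 pin.py
```

```text
wrist 772 x [-164.1 -101.1] y [-175.5 -166.1 -156.5]
-165 166 ymid -165.7 ztop [101.7 102.7]
-150 171 ymid -166.1 ztop [102.5 103.5]
-135 191 ymid -166.2 ztop [103.3 104.1]
-120 203 ymid -165.8 ztop [103.4 104.5]
top 104 x [-166.9 -133.5] y [-173.9 -163.6 -154.7]
-165 46 ymid -164.1 ztop [100.6 103.4]
-150 43 ymid -164.2 ztop [101.  103.2]
-135 7 ymid -164.4 ztop [101.5 102.2]
scene 244 x [-164.8 -101.1] y [-176.6 -173.  -157.8]
-165 49 ymid -166.7 ztop [100.9 103.2]
-150 58 ymid -167.6 ztop [101.1 104. ]
-135 57 ymid -168.2 ztop [102.2 104.7]
-120 68 ymid -167.8 ztop [101.5 104.7]
t 7.9 pos [ 577.9 -166.5  287. ] F [0.3 0.4 0.2] grip 60.0 delta [  10.     6.6 -167. ] rv [ 0.21 -0.68  2.03]
2.2 -0.9 27.8 0.0 0.1 -0.3
2.1 -0.9 27.8 0.0 0.1 -0.3
2.0 -0.9 27.8 0.0 0.1 -0.3
2.0 -0.9 27.8 0.0 0.1 -0.3
1.9 -0.8 27.8 0.0 0.1 -0.3
1.9 -0.8 27.8 0.0 0.1 -0.3
```

View pics/wrist_pin.png

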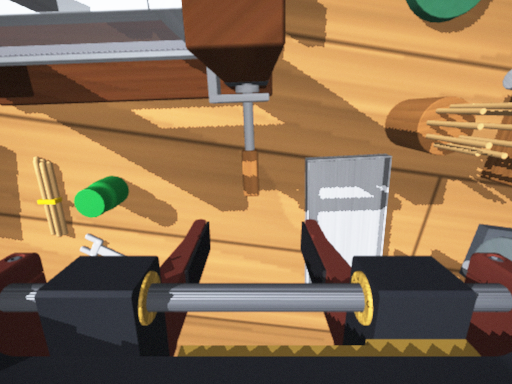

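The pin handle at (250,170) is in line with the jaws' centre, along guard x, drooping about 0.04 rad. Next: descend.

drive_tool --moves '[60, 2, -1, 24, 0, 0.1, -0.4, 60, 2, -1, 24, 0, 0.1, -0.4, 60, 2, -1, 24, 0, 0.1, -0.4, 60, 2, -1, 24, 0, 0.1, -0.4, 60, 2, -1, 24, 0, 0.1, -0.4, 60, 2, -1, 20, 0, 0.1, 0, 60, 0, 0, 5, 0, 0, 0, 60, 0, 0, 0, 0, 0, 0, 60, 0, 0, 0, 0, 0, 0, 60, 0, 0, 0, 0, 0, 0]'

```text
t: 8.73
tool_pos: [598.7, -154.4, 146.7]
eef_rot: [0.996, 0.094, 0.009, 0.002]
force: [-0.5, -1.3, 0.0]
grip_width: 0.686
```

```bash
python3 -c "
from h import *
plan(g2w(-125,-166,100),9.94,3)"
```

```text
t 8.73 pos [ 598.7 -154.4  146.7] F [-0.5 -1.3  0. ] grip 60.2 delta [-10.8  -5.5 -46.7] rv [ 0.15  1.07 -0.83]
-4.2 1.0 15.5 0.1 -0.3 0.3
-4.1 1.1 15.5 0.1 -0.3 0.3
-4.0 1.1 15.6 0.1 -0.3 0.3
```

drive_tool --moves '[60, -5, 1, 0, 0, -0.4, 0.3, 60, -4, 1, 5, 0, -0.3, 0.2, 60, -2, 1, 9, 0, -0.2, 0.2, 60, 0, 0, 9, 0, 0, 0, 60, 0, 0, 9, 0, 0, 0, 60, 0, 0, 8, 0, 0, 0, 60, 0, 0, 3, 0, 0, 0, 60, 0, 0, 0, 0, 0, 0, 60, 0, 0, 0, 0, 0, 0, 60, 0, 0, 0, 0, 0, 0]'

```text
t: 9.57
tool_pos: [589.5, -161.2, 102.7]
eef_rot: [0.996, 0.087, 0.003, 0.004]
force: [-1.0, 0.5, 0.7]
grip_width: 0.685
```

```bash
python3 -c "
from h import *
plan(g2w(-125,-166,100),9.94,1)"
```

```text
t 9.57 pos [ 589.5 -161.2  102.7] F [-1.   0.5  0.7] grip 60.2 delta [-1.6  1.3 -2.7] rv [ 0.42  0.4  -0.  ]
-1.4 -1.6 2.7 0.5 -0.3 0.0
```

drive_tool --force 10 --moves '[60, -1.4, -1.6, 2.7, 0.4, -0.3, 0, 60, 0, 0, 0, 0, 0, 0, 50, 0, 0, 0, 0, 0, 0, 40, 0, 0, 0, 0, 0, 0, 30, 0, 0, 0, 0, 0, 0, 25, 0, 0, 0, 0, 0, 0, 22, 0, 0, 0, 0, 0, 0, 10, 0, 0, 0, 0, 0, 0, 10, 0, 0, 0, 0, 0, 0, 10, 0, 0, 0, 0, 0, 0]'

```text
t: 10.4
tool_pos: [588.9, -159.7, 101.4]
eef_rot: [0.996, 0.087, 0.001, 0.001]
force: [1.1, -0.2, -0.2]
grip_width: 0.225
```

drive_tool --force 40 --moves '[10, 0, 0, 0, 0, 0, 0, 10, 0, 0, 0, 0, 0, 0, 10, 0, 0, 0, 0, 0, 0, 10, 0, 0, 0, 0, 0, 0, 10, 0, 0, 0, 0, 0, 0, 10, 0, 0, 0, 0, 0, 0, 10, 0, 0, 0, 0, 0, 0, 10, 0, 0, 0, 0, 0, 0, 10, 0, 0, 0, 0, 0, 0, 10, 0, 0, 0, 0, 0, 0]'

```text
t: 11.23
tool_pos: [588.9, -159.6, 101.3]
eef_rot: [0.996, 0.087, 0.001, 0.001]
force: [0.3, 0.1, -0.9]
grip_width: 0.225
```

```bash
python3 -c "
from h import *
plan(g2w(-125,-166,100),9.94,1); print(state()['ft_torque'])
p,d=grab('scene','s4');W=cloud(d,calibration('scene'));m=(W[...,2]>300)&(W[...,2]<350)&(abs(W[...,0]-682)<60)&(W[...,1]<120)&(W[...,1]>0)
print(np.nanpercentile(W[m],[50,95],axis=0))
cv2.imwrite('pics/s4c.png',cv2.resize(p[140:300,180:340,::-1],(600,600)))"
```

```text
t 11.23 pos [ 588.9 -159.6  101.3] F [ 0.3  0.1 -0.9] grip 19.8 delta [-1.  -0.2 -1.3] rv [ 0.06  0.16 -0.03]
-1.0 0.1 1.3 0.1 -0.1 0.0
[0.01139328 0.02284163 0.06687913]
[[681.24424355  53.64564932 332.30939422]
 [693.54447067  93.73246593 333.99259432]]
```

View pics/s4c.png

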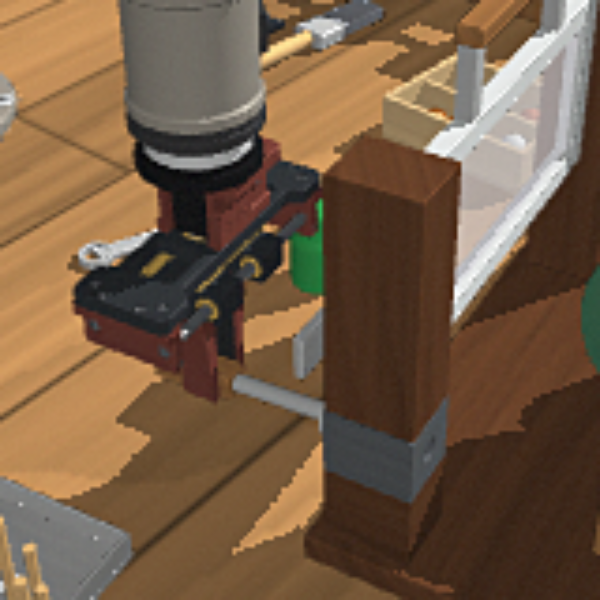

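Gripped at 19.8 mm on the wooden handle. The ear at (310,345) is well above the shaft, and the sash is still at about 0.109. Now I draw the pin out along its axis.

drive_tool --moves '[10, -2, 0, 0, 0, 0, 0, 10, -3, 0, 0.1, 0, 0, 0, 10, -3, 0, 0.1, 0, 0, 0, 10, -3, 0, 0.1, 0, 0, 0, 10, -3, 0, 0.1, 0, 0, 0, 10, -3, 0, 0.1, 0, 0, 0, 10, -3, 0, 0.1, 0, 0, 0, 10, -3, 0, 0.1, 0, 0, 0, 10, -2, 0, 0.1, 0, 0, 0, 10, 0, 0, 0, 0, 0, 0]'

```text
t: 12.12
tool_pos: [561.0, -164.6, 100.1]
eef_rot: [0.996, 0.087, 0.001, 0.001]
force: [-0.1, 0.8, -0.7]
grip_width: 0.224
```

```bash
python3 -c "
from h import *
plan(g2w(-125-25,-166,100.3),9.94,1); print(state()['ft_torque'])"
```

```text
t 12.12 pos [ 561.  -164.6  100.1] F [-0.1  0.8 -0.7] grip 19.6 delta [2.3 0.4 0.2] rv [ 0.06  0.13 -0.  ]
2.4 -0.0 -0.2 0.1 -0.1 0.0
[ 0.05714407 -0.01599669  0.0278826 ]
```

drive_tool --moves '[10, -3, 0, 0.1, 0, 0, 0, 10, -3, 0, 0.1, 0, 0, 0, 10, -4, 0, 0.1, 0, 0, 0, 10, -5, 0, 0.1, 0, 0, 0, 10, -5, 0, 0.1, 0, 0, 0, 10, -5, 0, 0.1, 0, 0, 0, 10, -5, 0, 0.1, 0, 0, 0, 10, -5, 0, 0.1, 0, 0, 0, 10, -4, 0, 0, 0, 0, 0, 10, 0, 0, 0, 0, 0, 0]'

```text
t: 12.95
tool_pos: [516.9, -172.3, 98.6]
eef_rot: [0.996, 0.086, -0.0, 0.001]
force: [-0.4, -0.2, -1.8]
grip_width: 0.222
```

```bash
python3 -c "
from h import *
plan(g2w(-125-70,-166,110),9.94,1); print(state()['ft_torque'])
p,d=grab('scene','s5')
cv2.imwrite('pics/s5c.png',cv2.resize(p[140:300,180:340,::-1],(600,600)))"
```

```text
t 12.95 pos [ 516.9 -172.3   98.6] F [-0.4 -0.2 -1.8] grip 19.5 delta [ 2.1  0.3 11.4] rv [ 0.06 -0.01  0.02]
2.1 0.1 -11.4 0.1 0.0 -0.0
[0.01213997 0.08580688 0.00769415]
```

View pics/s5c.png

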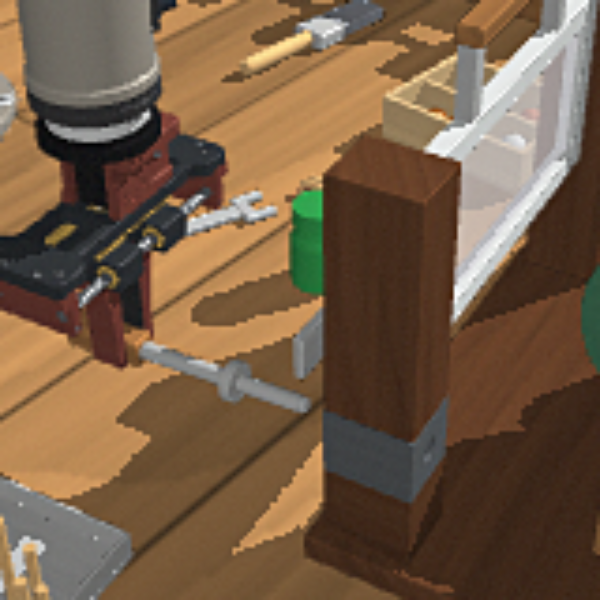

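The pin is fully out of the sleeve: tip at (308,405), short of the post face, collar at (232,380). It is held by the handle and roughly level. Next I check clearance at the tray and measure the pin's pitch.

```bash
python3 - <<'E'
from h import *
t=np.load('pics/top0.npz');W=cloud(t['d'],calibration('top'))
m=(W[...,2]>40)&(W[...,0]>330)&(W[...,0]<560)&(W[...,1]<-300)&(W[...,1]>-560)
q=W[m];print(len(q),q.max(0) if len(q) else '',q.min(0) if len(q) else '')
# pin pitch from scene depth
d=np.load('pics/s5.npz')['d'];S=cloud(d,calibration('scene'))
rel=S-g2w(0,0,0);a=np.radians(YAW);x=rel[...,0]*np.cos(a)+rel[...,1]*np.sin(a);y=-rel[...,0]*np.sin(a)+rel[...,1]*np.cos(a);z=S[...,2]
h=(x>-185)&(x<-31)&(abs(y+166)<18)&(z>60)&(z<115)
for lo in range(-185,-30,15):
    s=h&(x>lo)&(x<lo+15)
    if s.sum()>3: print(lo,s.sum(),np.median(y[s]).round(1),np.percentile(z[s],[5,50,95]).round(1))
p=g2w(0,0,0)
b=np.radians(10.8);tgt=np.array([482-52*np.cos(b),-334-52*np.sin(b),98])
plan(tgt,10.8,8)
E
```

```text
413 [ 519.03092034 -508.73706101  129.43205373] [ 419.37026371 -559.98646232   40.67124419]
-185 53 -170.9 [ 88.2  97.7 102.6]
-170 25 -169.5 [91.1 97.  99. ]
-155 27 -170.5 [92.  97.8 99.3]
-140 25 -170.0 [ 92.2  97.6 100.2]
-125 25 -170.1 [ 95.5  98.6 107.1]
-110 69 -171.2 [ 87.6 100.3 108.4]
-95 28 -169.8 [ 94.   99.8 102.4]
-80 29 -170.3 [ 95.1 101.1 103.3]
-65 27 -168.7 [ 94.8  99.6 103.8]
t 13.0 pos [ 517.4 -172.2   98.7] F [ 0.5  0.7 -2.4] grip 19.8 delta [ -86.4 -171.5   -0.7] rv [0.06 0.01 0.88]
-14.3 19.3 0.1 0.0 -0.0 -0.1
-14.4 19.2 0.1 0.0 -0.0 -0.1
-14.4 19.2 0.1 0.0 -0.0 -0.1
-14.4 19.2 0.1 0.0 -0.0 -0.1
-14.5 19.1 0.1 0.0 -0.0 -0.1
-14.5 19.1 0.1 0.0 -0.0 -0.1
-14.6 19.1 0.1 0.0 -0.0 -0.1
-14.6 19.1 0.1 0.0 -0.0 -0.1
```

drive_tool --moves '[10, -10, 4, 0, 0, 0, 0, 10, -13, 10, 0, 0, 0, -0.1, 10, -14, 17, 0, 0, 0, -0.1, 10, -14, 18, 0, 0, 0, -0.1, 10, -14, 18, 0, 0, 0, -0.1, 10, -14, 18, 0, 0, 0, -0.1, 10, -13, 18, 0, 0, 0, -0.1, 10, -12, 18, 0, 0, 0, -0.1, 10, -8, 13, 0, 0, 0, -0.1, 10, 0, 6, 0, 0, 0, -0.1]'

```text
t: 13.83
tool_pos: [426.1, -336.6, 99.0]
eef_rot: [0.995, 0.098, 0.001, 0.001]
force: [0.3, -0.1, -1.2]
grip_width: 0.223
```

```bash
python3 - <<'E'
from h import *
b=np.radians(10.8);tgt=np.array([482-52*np.cos(b),-334-52*np.sin(b),40])
plan(tgt,10.8,1)
E
```

```text
t 13.83 pos [ 426.1 -336.6   99. ] F [ 0.3 -0.1 -1.2] grip 19.6 delta [  4.8  -7.1 -59. ] rv [ 0.05  0.1  -0.4 ]
3.2 7.8 59.0 0.1 -0.1 0.4
```

drive_tool --moves '[10, 1, 3, 4, 0, 0, 0.2, 10, 2, 4, 7, 0, 0, 0.2, 10, 0, 1, 8, 0, 0, 0, 10, 0, 0, 8, 0, 0, 0, 10, 0, 0, 8, 0, 0, 0, 10, 0, 0, 8, 0, 0, 0, 10, 0, 0, 8, 0, 0, 0, 10, 0, 0, 6, 0, 0, 0, 10, 0, 0, 2, 0, 0, 0, 10, 0, 0, 0, 0, 0, 0]'

```text
t: 14.67
tool_pos: [433.0, -339.9, 31.8]
eef_rot: [0.995, 0.097, 0.001, -0.001]
force: [0.4, 0.3, -1.3]
grip_width: 0.224
```

```bash
python3 - <<'E'
from h import *
b=np.radians(10.8);tgt=np.array([482-52*np.cos(b),-334-52*np.sin(b),23])
plan(tgt,10.8,1)
p,d=grab('scene','s6')
cv2.imwrite('pics/s6c.png',cv2.resize(p[200:344,80:272,::-1],(640,480)))
E
```

```text
t 14.67 pos [ 433.  -339.9   31.8] F [ 0.4  0.3 -1.3] grip 19.7 delta [-2.1 -3.9 -8.8] rv [-0.16  0.05 -0.28]
-2.8 3.4 8.8 -0.1 -0.1 0.3
```

View pics/s6c.png

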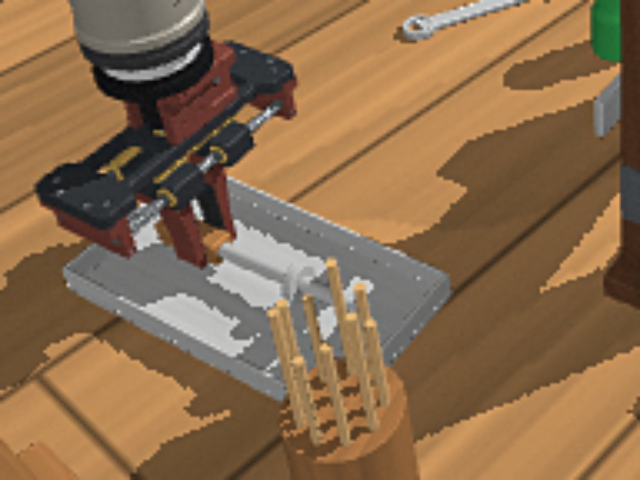

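The pin is over the tray, lengthwise and inside the walls: handle at (215,240), collar at (297,285). Now I ease it down.

drive_tool --moves '[10, -1, 2, 1.5, 0, 0, 0.1, 10, -1, 1, 1.5, 0, 0, 0.1, 10, 0, 0, 1.5, 0, 0, 0, 10, 0, 0, 1.5, 0, 0, 0, 10, 0, 0, 1, 0, 0, 0, 10, 0, 0, 1, 0, 0, 0, 10, 0, 0, 0.5, 0, 0, 0, 10, 0, 0, 0, 0, 0, 0, 10, 0, 0, 0, 0, 0, 0, 10, 0, 0, 0, 0, 0, 0]'

```text
t: 15.55
tool_pos: [432.5, -344.9, 24.6]
eef_rot: [0.996, 0.094, 0.002, 0.0]
force: [-0.3, -0.6, -1.8]
grip_width: 0.225
```

drive_tool --moves '[10, 0, 0, 1.2, 0, 0, 0, 10, 0, 0, 1.2, 0, 0, 0, 10, 0, 0, 1, 0, 0, 0, 10, 0, 0, 0.5, 0, 0, 0, 10, 0, 0, 0, 0, 0, 0, 10, 0, 0, 0, 0, 0, 0, 10, 0, 0, 0, 0, 0, 0, 10, 0, 0, 0, 0, 0, 0, 10, 0, 0, 0, 0, 0, 0, 10, 0, 0, 0, 0, 0, 0]'

```text
t: 16.38
tool_pos: [433.0, -345.0, 22.1]
eef_rot: [0.996, 0.094, 0.002, 0.0]
force: [-0.7, 0.5, 0.8]
grip_width: 0.227
```

drive_tool --force 10 --moves '[20, 0, 0, 0, 0, 0, 0, 24, 0, 0, 0, 0, 0, 0, 30, 0, 0, 0, 0, 0, 0, 40, 0, 0, 0, 0, 0, 0, 46, 0, 0, 0, 0, 0, 0, 46, 0, 0, 0, 0, 0, 0, 46, 0, 0, 0, 0, 0, 0, 46, 0, 0, 0, 0, 0, 0, 46, 0, 0, 0, 0, 0, 0, 46, 0, 0, 0, 0, 0, 0]'

```text
t: 17.22
tool_pos: [433.7, -345.3, 22.1]
eef_rot: [0.996, 0.094, 0.003, 0.001]
force: [0.1, 0.2, 0.8]
grip_width: 0.524
```

drive_tool --moves '[46, 0, 0, -5, 0, 0, 0, 46, 0, 0, -10, 0, 0, 0, 46, 0, 0, -20, 0, 0, 0, 46, 0, 0, -35, 0, 0, 0, 46, 0, 0, -40, 0, 0, 0, 46, 0, 0, -40, 0, 0, 0, 46, 0, 0, -40, 0, 0, 0, 46, 0, 0, -40, 0, 0, 0, 46, 0, 0, -40, 0, 0, 0, 46, 0, 0, -40, 0, 0, 0]'

```text
t: 18.05
tool_pos: [427.0, -341.0, 340.0]
eef_rot: [0.995, 0.095, -0.003, -0.005]
force: [0.4, -1.1, -0.6]
grip_width: 0.522
```

```bash
python3 - <<'E'
from h import *
p,d=grab('wrist','w7');c=calibration('wrist');W=cloud(d,c)
b=np.radians(10.8);rx=W[...,0]-482;ry=W[...,1]+334;x=rx*np.cos(b)+ry*np.sin(b);y=-rx*np.sin(b)+ry*np.cos(b)
m=(abs(x)<118)&(abs(y)<58)&(W[...,2]>9)&(W[...,2]<60)
print(m.sum(),np.percentile(x[m],[1,99]),np.percentile(y[m],[1,99]),np.percentile(W[...,2][m],[50,99]))
p,d=grab('top','t7'); cv2.imwrite('pics/t7.png',np.hstack([cv2.resize(p[170:320,290:440,::-1],(400,400)),cv2.imread('pics/w7.png')[:,56:456]] if 0 else [cv2.resize(p[170:320,290:440,::-1],(384,384)),cv2.imread('pics/w7.png')[:,60:460]]))
plan(g2w(-100,0,400),99.94,17)
E
```

```text
9515 [-115.76634498  116.11176908] [-56.86686116  56.82857151] [12.62291879 34.64430216]
t 18.15 pos [ 430.3 -343.   345.4] F [-0.3  0.3 -1. ] grip 46.1 delta [153.6 350.9  54.6] rv [-0.23  0.12 89.03]
12.8 -18.6 -3.2 0.0 -0.0 -5.2
14.4 -17.3 -3.2 0.0 -0.0 -5.2
16.0 -15.9 -3.2 0.0 -0.0 -5.2
17.3 -14.4 -3.2 0.0 -0.0 -5.2
18.6 -12.8 -3.2 0.0 -0.0 -5.2
19.7 -11.0 -3.2 0.0 -0.0 -5.2
20.6 -9.2 -3.2 0.0 -0.0 -5.2
21.3 -7.3 -3.2 0.0 -0.0 -5.2
21.9 -5.3 -3.2 0.0 -0.0 -5.2
22.3 -3.3 -3.2 0.0 -0.0 -5.2
22.5 -1.2 -3.2 0.0 -0.0 -5.2
22.5 0.9 -3.2 0.0 -0.0 -5.2
22.3 2.9 -3.2 0.0 -0.0 -5.2
22.0 4.9 -3.2 0.0 -0.0 -5.2
21.4 6.9 -3.2 0.0 -0.0 -5.2
20.7 8.8 -3.2 0.0 -0.0 -5.2
19.8 10.7 -3.2 0.0 -0.0 -5.2
```

View pics/t7.png

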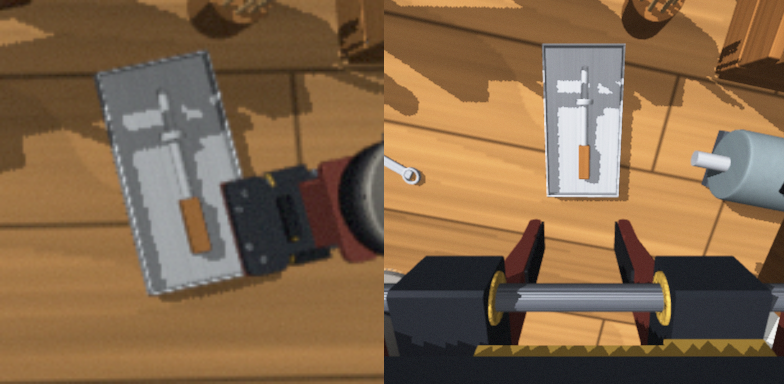

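Both views show the pin lying lengthwise, centred in the tray and released: handle at (197,222) left and (584,160) right, tip near (162,95). Back to the sash handle.

drive_tool --moves '[60, 10, -15, -8, 0, 0, -4.7, 60, 18, -24, -9, 0, 0, -4.7, 60, 20, -22, -9, 0, 0, -4.7, 60, 22, -20, -8, 0, 0, -4.7, 60, 24, -18, -8, 0, 0, -4.7, 60, 26, -16, -8, 0, 0, -4.7, 60, 27, -14, -6, 0, 0, -4.7, 60, 28, -12, 0, 0, 0, -4.7, 60, 29, -9, 0, 0, 0, -4.7, 60, 29, -7, 0, 0, 0, -4.7]'

```text
t: 18.98
tool_pos: [537.7, -71.0, 411.5]
eef_rot: [0.87, 0.493, 0.003, 0.006]
force: [0.6, 0.3, 0.1]
grip_width: 0.681
```

```bash
python3 -c "
from h import *
plan(g2w(0,0,395),99.94,9)"
```

```text
t 18.98 pos [537.7 -71.  411.5] F [0.6 0.3 0.1] grip 59.8 delta [144.7  96.2 -16.5] rv [ 0.23  0.75 40.84]
17.4 8.3 1.9 0.1 0.0 -4.5
16.7 9.6 1.9 0.1 0.0 -4.5
15.9 10.9 1.9 0.1 0.0 -4.5
15.0 12.2 1.9 0.1 0.0 -4.5
14.0 13.3 1.9 0.1 0.0 -4.5
12.9 14.4 1.9 0.1 0.0 -4.5
11.7 15.4 1.9 0.1 0.0 -4.5
10.5 16.2 1.9 0.1 0.0 -4.5
9.1 17.0 1.9 0.1 0.0 -4.5
```

drive_tool --moves '[60, 17, 8, 2, 0.1, 0, -4.5, 60, 17, 9.5, 2, 0.1, 0, -4.5, 60, 16, 11, 2, 0.1, 0, -4.5, 60, 15, 12, 2, 0.1, 0, -4.5, 60, 14, 13, 2, 0.1, 0, -4.5, 60, 12, 14, 2, 0.1, 0, -4.5, 60, 10, 15, 2, 0.1, 0, -4.5, 60, 7, 14, 0, 0, 0, -4.5, 60, 4, 10, 0, 0, 0, -3, 60, 0, 0, 0, 0, 0, 0]'

```text
t: 19.82
tool_pos: [671.9, 31.9, 400.3]
eef_rot: [0.635, 0.773, -0.002, 0.001]
force: [0.4, 0.3, -0.2]
grip_width: 0.68
```

```bash
python3 -c "
from h import *
plan(g2w(0,0,320),99.94,7)
W=cloud(*[grab('wrist','w8')[1],calibration('wrist')]);m=(W[...,2]>322)&(W[...,2]<345)
q=W[m];print(len(q),np.median(q,0),cv2.minAreaRect(q[:,:2].astype(np.float32)))"
```

```text
t 19.82 pos [671.9  31.9 400.3] F [ 0.4  0.3 -0.2] grip 59.7 delta [ 10.5  -6.7 -80.3] rv [ 0.29 -0.06 -1.22]
-1.2 1.3 11.5 -0.0 0.0 0.2
-1.2 1.3 11.5 -0.0 0.0 0.2
-1.2 1.3 11.5 -0.0 0.0 0.2
-1.2 1.3 11.5 -0.0 0.0 0.2
-1.2 1.3 11.5 -0.0 0.0 0.2
-1.2 1.3 11.5 -0.0 0.0 0.2
-1.2 1.3 11.5 -0.0 0.0 0.2
3294 [680.38015601  38.88078154 333.06096005] ((681.8136596679688, 29.409622192382812), (18.044660568237305, 142.1336212158203), 9.682921409606934)
```

drive_tool --force 35 --moves '[60, -3, 4, 0, 0, 0, 0.5, 60, -3, 4, 5, 0, 0, 0.4, 60, -1, 1, 12, 0, 0, 0.2, 60, 0, 0, 14, 0, 0, 0, 60, 0, 0, 14, 0, 0, 0, 60, 0, 0, 14, 0, 0, 0, 60, 0, 0, 12, 0, 0, 0, 60, 0, 0, 4, 0, 0, 0, 60, 0, 0, 0, 0, 0, 0, 60, 0, 0, 0, 0, 0, 0]'

```text
t: 20.7
tool_pos: [678.6, 17.8, 319.4]
eef_rot: [0.651, 0.759, -0.005, 0.003]
force: [0.1, -1.6, -0.6]
grip_width: 0.684
```

```bash
python3 -c "
from h import *
plan(g2w(0,0,320),99.94,1)"
```

```text
t 20.7 pos [678.6  17.8 319.4] F [ 0.1 -1.6 -0.6] grip 60.1 delta [3.8 7.4 0.6] rv [ 0.63 -0.1   1.16]
6.8 4.9 -0.7 -0.2 0.6 -1.2
```

drive_tool --moves '[60, 5, 4, 0, -0.1, 0.3, -1, 55, 2, 1.5, 0, 0, 0.2, -0.2, 50, 0, 0, 0, 0, 0, 0, 40, 0, 0, 0, 0, 0, 0, 10, 0, 0, 0, 0, 0, 0, 10, 0, 0, 0, 0, 0, 0, 10, 0, 0, 0, 0, 0, 0, 10, 0, 0, 0, 0, 0, 0, 10, 0, 0, 0, 0, 0, 0, 10, 0, 0, 0, 0, 0, 0]'

```text
t: 21.53
tool_pos: [682.6, 27.0, 322.8]
eef_rot: [0.642, 0.767, -0.001, -0.0]
force: [3.5, 1.5, -0.7]
grip_width: 0.202
```

drive_tool --moves '[10, 0, 0, 2, 0, 0, 0, 10, 0, 0, 4, 0, 0, 0, 10, 0, 0, 6, 0, 0, 0, 10, 0, 0, 6, 0, 0, 0, 10, 0, 0, 6, 0, 0, 0, 10, 0, 0, 6, 0, 0, 0, 10, 0, 0, 6, 0, 0, 0, 10, 0, 0, 6, 0, 0, 0, 10, 0, 0, 4, 0, 0, 0, 10, 0, 0, 0, 0, 0, 0]'

```text
t: 22.37
tool_pos: [682.7, 26.9, 283.7]
eef_rot: [0.643, 0.766, 0.0, 0.003]
force: [1.7, 0.2, -3.2]
grip_width: 0.207
```

```bash
python3 -c "
from h import *
plan(g2w(0,0,210),99.94,1)"
```

```text
t 22.37 pos [682.7  26.9 283.7] F [ 1.7  0.2 -3.2] grip 18.2 delta [ -0.3  -1.7 -73.7] rv [ 0.15  0.25 -0.03]
-1.4 -0.8 73.7 0.2 0.2 0.0
```

drive_tool --moves '[10, 0, 0, 4, 0, 0, 0, 10, 0, 0, 7, 0, 0, 0, 10, 0, 0, 7, 0, 0, 0, 10, 0, 0, 7, 0, 0, 0, 10, 0, 0, 7, 0, 0, 0, 10, 0, 0, 7, 0, 0, 0, 10, 0, 0, 7, 0, 0, 0, 10, 0, 0, 5, 0, 0, 0, 10, 0, 0, 2, 0, 0, 0, 10, 0, 0, 0, 0, 0, 0]'

```text
t: 23.2
tool_pos: [682.7, 26.9, 235.1]
eef_rot: [0.643, 0.766, 0.001, 0.004]
force: [0.0, -0.3, 0.9]
grip_width: 0.201
```

drive_tool --moves '[10, 0, 0, 2, 0, 0, 0, 10, 0, 0, 2, 0, 0, 0, 10, 0, 0, 2, 0, 0, 0, 10, 0, 0, 2, 0, 0, 0, 10, 0, 0, 2, 0, 0, 0, 10, 0, 0, 2, 0, 0, 0, 10, 0, 0, 2, 0, 0, 0, 10, 0, 0, 2, 0, 0, 0, 10, 0, 0, 2, 0, 0, 0, 10, 0, 0, 0, 0, 0, 0]'

```text
t: 24.03
tool_pos: [682.7, 26.9, 221.9]
eef_rot: [0.643, 0.765, 0.001, 0.004]
force: [0.8, 0.4, -2.2]
grip_width: 0.196
```

drive_tool --moves '[10, 0, 0, 2, 0, 0, 0, 10, 0, 0, 2, 0, 0, 0, 10, 0, 0, 2, 0, 0, 0, 10, 0, 0, 2, 0, 0, 0, 10, 0, 0, 2, 0, 0, 0, 10, 0, 0, 2, 0, 0, 0, 10, 0, 0, 2, 0, 0, 0, 10, 0, 0, 2, 0, 0, 0, 10, 0, 0, 2, 0, 0, 0, 10, 0, 0, 2, 0, 0, 0]'

```text
t: 24.87
tool_pos: [682.7, 26.9, 213.7]
eef_rot: [0.644, 0.765, 0.0, 0.007]
force: [-6.3, -1.2, 14.0]
grip_width: 0.205
```

```bash
python3 -c "
from h import *
p,d=grab('scene','s9');W=cloud(d,calibration('scene'));m=(W[...,2]>200)&(W[...,2]<260)&(abs(W[...,0]-682)<60)&(W[...,1]<120)&(W[...,1]>40)
print(m.sum(),np.nanpercentile(W[m],[5,50,95,99],axis=0))
plan(g2w(0,0,210),99.94,1)"
```

```text
37 [[670.96330218  41.41708792 203.03233485]
 [678.59893941  82.99540899 221.03388455]
 [686.70244151  96.36904528 224.37740807]
 [698.09743058  98.50398187 225.0332393 ]]
t 24.92 pos [682.8  26.9 213.8] F [-5.8 -2.4 12.8] grip 17.9 delta [-0.4 -1.7 -3.8] rv [0.48 0.64 0.12]
-1.6 -0.7 3.8 0.5 0.6 -0.1
```

At the stop: 14 N upward, TCP at 213.7 as predicted, handle top at about 224.5 (224 when shut). Next: release and retract.

drive_tool --moves '[60, 0, 0, 0, 0, 0, 0, 60, 0, 0, 0, 0, 0, 0, 60, 0, 0, 0, 0, 0, 0, 60, 0, 0, 0, 0, 0, 0, 60, 0, 0, 0, 0, 0, 0, 60, 0, 0, -5, 0, 0, 0, 60, 0, 0, -15, 0, 0, 0, 60, 0, 0, -25, 0, 0, 0, 60, 0, 0, -25, 0, 0, 0, 60, 0, 0, -25, 0, 0, 0]'

```text
t: 25.75
tool_pos: [679.3, 26.5, 303.9]
eef_rot: [0.644, 0.765, -0.003, 0.003]
force: [0.3, 0.1, -1.1]
grip_width: 0.682
```

drive_tool --moves '[60, 0, 0, -20, 0, 0, 0, 60, 0, 0, -20, 0, 0, 0, 60, 0, 0, -10, 0, 0, 0, 60, 0, 0, 0, 0, 0, 0, 60, 0, 0, 0, 0, 0, 0, 60, 0, 0, 0, 0, 0, 0, 60, 0, 0, 0, 0, 0, 0, 60, 0, 0, 0, 0, 0, 0, 60, 0, 0, 0, 0, 0, 0, 60, 0, 0, 0, 0, 0, 0]'

```text
t: 26.58
tool_pos: [679.4, 27.3, 357.3]
eef_rot: [0.643, 0.766, -0.003, 0.003]
force: [-0.3, -0.1, 0.2]
grip_width: 0.68
```

```bash
python3 -c "
from h import *
p,d=grab('scene','s10');W=cloud(d,calibration('scene'));m=(W[...,2]>200)&(W[...,2]<260)&(abs(W[...,0]-682)<60)&(W[...,1]<110)&(W[...,1]>-60)
print(m.sum(),np.nanpercentile(W[m],[50,90,97],axis=0))
plan(g2w(0,0,300),99.94,1)
cv2.imwrite('pics/s10b.png',cv2.resize(p[:,:,::-1],(800,600)))"
```

```text
321 [[687.32020661  15.14628617 223.48491559]
 [700.0662017   82.74055498 224.98929471]
 [702.61466108  92.3796663  225.42416896]]
t 26.63 pos [679.3  27.3 357.2] F [ 0.1 -0.  -0.8] grip 59.9 delta [  3.1  -2.1 -57.2] rv [0.47 0.07 0.04]
-2.1 2.7 57.2 -0.0 0.5 -0.0
```

View pics/s10b.png

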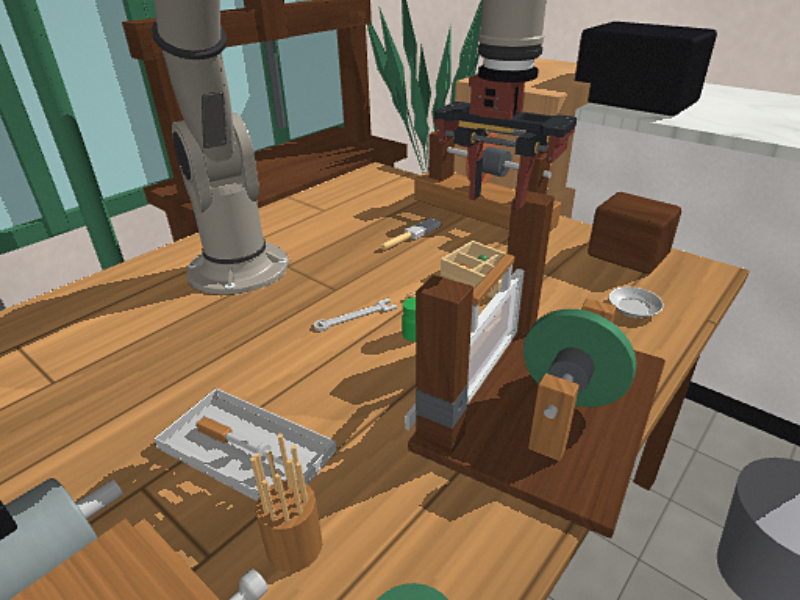

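The sash is down (handle top at about 225 mm), the pin is in the tray at (230,435), the jar and pot are upright, and the gripper is clear.

```bash
python3 -c "
from workcell import job_done; print(job_done())"
```

```text
the job is handed in; nothing more can be done
None
```

The job is done and handed in at about 26.6 s of the 72 s allowed. The hand-in reports no verdict, so these results rest on my own checks.

- **Sash raised:** I pinched the handle and lifted the sash to about 0.109 m. It was still there when I gripped the pin.
- **Pin drawn:** I pulled the pin straight out along its axis, with about 2 N or less at the wrist whenever I read it. The picture then showed the tip clear of the post.
- **Pin in the tray:** I eased the pin down and released it lengthwise, near the middle of the tray. The top and wrist pictures confirmed it, and the final picture shows it still there. A depth check meant to give the pin's extent was no use, because it also picked up the tray's floor and walls.
- **Sash shut:** I lowered it slowly, still pinched, until it met its stop at 14 N. After release the handle top measured about 225 mm against a nominal 224 mm, so the sash is within about 1–1.5 mm of shut (limit 5 mm).
- **Surroundings:** The jar and the pot of sticks are upright. The gripper is clear of everything, with wrist force under 1 N.

I viewed 9 pictures.

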